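# Pack out the gap beside the vial rack

### The job

On the sample tray there is an open gap between the grey fence and the white vial rack; a red flip plate on the rack either hangs down in the gap, making it narrow, or lies folded back on the rack, leaving it wide. Take the spacer block that fills the gap snugly as it is set now (neither too thick to go in nor leaving it loose), lower it into the gap until it stands fully home on the tray floor, and let go. Leave the plate as it is set.

Things in the scene. Friction and masses are not known exactly. Their poses are not given: they have to be found in the camera images.
- tray: Fixed aluminium tray, floor 6 mm thick. Gap along its x, from the grey fence's face (y = 0) towards +y: 37 mm to the white wall of the vial rack, or 25 mm to the hanging plate. Open above, 88 mm long in x between 8 mm strips. Sides straight to 39 mm above the bench, then lead-ins of 5 to 10 mm; blue vial caps 56 mm high. Origin: bench level, mid-length of the gap, on the fence's face; z up.
- plate (a joint): Red flip plate, 80 by 32 by 12 mm, hinged along the tray's x on the rack's top edge (tray y = 42 mm, 44 mm above the bench), held by its weight. 0 = hanging in the gap against the rack, gap 25 mm wide; about 4.6 rad = folded back on the rack, gap 37 mm wide. It starts in one or the other, never between.
- spacer_blue: Loose blue block on the bench, 40 mm long (x), 20 mm thick (y), 50 mm high, bottom 4 mm stepped in 3 mm; on top a centred black grip stem 22 (x) by 16 (y) mm, 50 to 90 mm above the bottom. 0.1 to 0.25 kg. Origin: centre of underside, z up. Fits the 25 mm gap; loose in 37 mm.
- spacer_orange: Loose orange block on the bench, 40 mm long (x), 32 mm thick (y), 50 mm high, bottom 4 mm stepped in 3 mm; on top a centred black grip stem 22 (x) by 16 (y) mm, 50 to 90 mm above the bottom. 0.1 to 0.25 kg. Origin: centre of underside, z up. Fits the 37 mm gap. A green one, 44 mm, is too thick for either; the three swap places, 95 mm or more apart.

How it is judged (in metres and radians):
At the end, for the whole second after the job is handed in: The suiting spacer (blue for the 25 mm gap, orange for 37 mm) stands in the gap: underside within 6 mm of the tray floor, within 25 mm of the middle of the gap's length, upright within 10 degrees, lined up with the gap within 15 degrees, at rest (((value of joint plate below 0.3 rad and z of spacer_blue in the frame of tray between 0 and 0.012 m and x of spacer_blue in the frame of tray between -0.025 and 0.025 m and y of spacer_blue in the frame of tray between 0 and 0.04 m and angle between spacer_blue's own z axis and vertical below 0.17 rad and angle between the y axis of spacer_blue and the y axis of tray, either way round below 0.26 rad and linear speed of spacer_blue below 0.02 m/s) or (value of joint plate above 4.2 rad and z of spacer_orange in the frame of tray between 0 and 0.012 m and x of spacer_orange in the frame of tray between -0.025 and 0.025 m and y of spacer_orange in the frame of tray between 0 and 0.04 m and angle between spacer_orange's own z axis and vertical below 0.17 rad and angle between the y axis of spacer_orange and the y axis of tray, either way round below 0.26 rad and linear speed of spacer_orange below 0.02 m/s))); the robot touches nothing.
It fails at once if the flip plate is swung over out of its setting (value of joint plate between 1 and 3.6 rad).
It also fails if it takes over 35 s, if anything falls off the work surface, if the arm or the gripper's body presses on something with over 40 N, if the wrist force passes 120 N, or if a joint passes its speed limit or range.

### The arm

A 6-joint arm with a two-finger parallel gripper is mounted at the origin on the work surface. World frame = base frame: x ahead of the robot, y to its left, z up, the work surface at z = 0. Lengths are in m, angles in degrees, forces in N, time in s.
With the tool pointing down it reaches from about 0.275 to 0.75 m from the base axis. Payload 10.2 kg.
Tool frame: the origin (TCP) lies midway between the tips of the shut fingers; the grasp point (between the pads) lies 19 mm behind it (arm.hold_point_z is the distance from the TCP to the grasp point, in m); z points along the fingers, y is the line along which they close (so a half turn about z gives the same grasp; the last joint's range is limited). The gripper opens to 88 mm and grips with 3 to 60 N. Pads are 18 mm wide; open, the fingers measure 123 mm over their backs; the gripper's body (75 mm by 187 mm) begins 45 mm behind the grasp point.
Start: joints at [-81.899, 17.928, 85.812, -0, 76.261, -12.8], TCP at [0.187, -0.49, 0.239] pointing down, gripper open.
Joint ranges: [-168.41, 168.41], [-55.51, 124.54], [10.69, 146.95], [-70.63, 250.63], [1, 178], [-165.06, 165.06]. Speed limits (degrees/s): [136.94, 136.94, 172.46, 180, 180, 180].

### API

Orientations are given as [roll, pitch, yaw] about the fixed x, y, z axes, in that order (R = Rz(yaw) Ry(pitch) Rx(roll)).
In Python, from bench import arm gives the robot as it stands.
- The arm moves only by the shell command python3 -m jog 'ROWS' [FORCE]. ROWS is JSON, a list of rows, each a list of 5 numbers: the gripper command: -1 is shut, 1 is fully open, values between are in proportion, then the shift along the tool's x, y, z in cm, then the turn about the tool's z in rad. In form: [[jaw, x, y, z, roll], ...]. A call has 1 to 12 rows; each row shifts and turns the commanded pose from where the row before left it, along the tool's axes as they then stand; what a row does not reach is not made up. A row lasts 1/8 s, in which the tool goes at most 62.5 mm and 10.7 degrees, less where a joint would pass 70% of its speed; a pose out of reach is approached as far as the arm can. A call with a gripper value outside its range is refused whole. The fingers move at their own pace and stop on an object; FORCE is the grip in N (left out, the last holds). Time passes only in rows, so rows that do not move let the fingers close. It gives the time, the measured TCP pose, the force, the opening and the grip force at its end, in the units of the state.
- arm.get_obs(): the state, without advancing time (a new reading comes with each control period).
- arm.get_image(name): name is "side" or "top" or "wrist"; returns a dict with "image" (480x640x3 uint8, red, green, blue), "depth" (480x640 float32, m along the optical axis (not along the pixel's ray), 0 where there is no reading), "mtx" (3x3 intrinsics, pixels), "extrinsics" (4x4, takes a point from camera to world coordinates). Camera axes: x right, y up, looking along -z (the intrinsics and any distortion apply to the point x, -y, -z); pixel columns grow to the right and rows downward; lengths in m; the calibration is good to about 2 mm. The wrist camera is an equidistant fisheye: a pixel r from the principal point sees the ray r / f radians off the axis. A picture is of the moment at which its call begins.
- arm.finish_job(): hands the job in; it is judged then, once.
The state is a dict: "clock": time; "qpos": joint angles; "qd": joint speeds; "effort": joint torques, N m; "tool_pos": TCP position; "tool_rot": TCP orientation; "force": force on the tool from outside, world axes, zero at the start; "torque": the same for the moment, N m; "opening": finger opening in m; "grasp_force": force on a finger pad.
Only numpy, scipy, OpenCV 4.12 (cv2) and the standard library are available. Lean on these libraries where they do the work, as an engineer would, in place of code of your own. Each camera call takes 0.05 s, during which the arm holds its last target. There are 200 camera calls.

## Working session

There is one attempt and no reset: what is moved stays moved. The work goes in short steps, Python scripts to look and compute and a shell command to move; the robot and the scene stay as the last step left them, time stands still between calls to the robot, and variables do not carry over. Pictures are saved under pics/ and viewed, at most 10 in all, crops included, and the job is handed in when it is done.

```bash
mkdir -p pics; cat > h.py <<'E'
import numpy as np, cv2
from bench import arm
def snap(n):
    d=arm.get_image(n); np.savez('last_%s.npz'%n,**d); return d
def pt(d,u,v):
    "pixel->world using median depth (pinhole)"
    u=int(u);v=int(v);w=d['depth'][v-1:v+2,u-1:u+2];z=np.median(w[w>0])
    K=d['mtx'];p=np.array([(u-K[0,2])/K[0,0]*z,-(v-K[1,2])/K[1,1]*z,-z,1])
    return (d['extrinsics']@p)[:3]
def cloud(d):
    v,u=np.mgrid[:480,:640];z=d['depth'];K=d['mtx']
    P=np.stack([(u-K[0,2])/K[0,0]*z,-(v-K[1,2])/K[1,1]*z,-z,np.ones_like(z)],-1)
    return (P@d['extrinsics'].T)[...,:3]
E
python3 - <<'E'
from h import *
ims=[]
for n in ('top','side'):
    d=snap(n); print(n,d['mtx'].round(1).tolist(),d['extrinsics'].round(3).tolist()); cv2.imwrite('pics/%s0.png'%n,d['image'][...,::-1])
print(arm.get_obs()['tool_rot'],arm.hold_point_z)
E
```

```text
top [[621.7, 0.0, 324.4], [0.0, 621.7, 236.1], [0.0, 0.0, 1.0]] [[0.018, 0.998, -0.053, 0.492], [-1.0, 0.018, -0.004, -0.072], [-0.003, 0.053, 0.999, 0.879], [0.0, 0.0, 0.0, 1.0]]
side [[510.9, 0.0, 315.9], [0.0, 510.9, 248.3], [0.0, 0.0, 1.0]] [[0.979, 0.155, -0.132, 0.44], [-0.204, 0.749, -0.631, -0.587], [0.0, 0.644, 0.765, 0.681], [0.0, 0.0, 0.0, 1.0]]
[-1.79937470e+02 -1.30047852e-02  2.09040640e+01] 0.0187
```

View pics/top0.png

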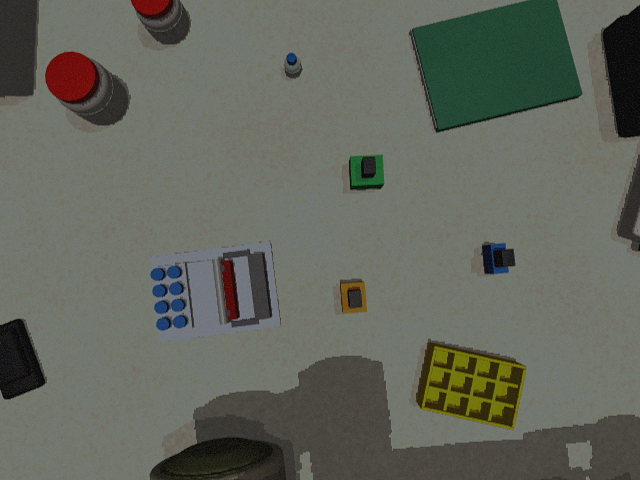

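View pics/side0.png

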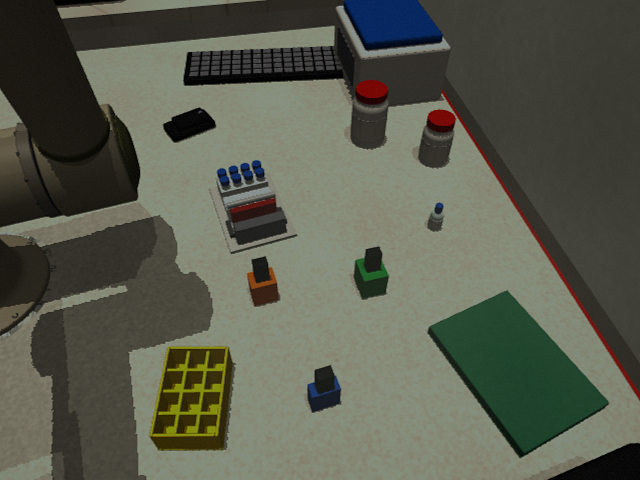

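The top view shows the tray at about (215,290), with a narrow red strip at column 230 beside the grey fence at column 260. Blue is at (497,258), orange at (353,297) and green at (367,170). The plate looks like it is hanging, which means blue. I'll check that with depth and measure positions.

```bash
python3 - <<'E'
from h import *
d=dict(np.load('last_top.npz')); P=cloud(d); im=d['image'].astype(int); r,g,b=im[...,0],im[...,1],im[...,2]
print('row290 u:x,y,z')
for u in range(192,284,4): print(u,P[290,u].round(3),im[290,u])
# red plate
box=np.zeros(r.shape,bool); box[240:335,205:260]=1
m=box&(r>2*g)&(r>80); q=P[m]; print('red',q.mean(0).round(3),q.min(0).round(3),q.max(0).round(3),cv2.minAreaRect(q[:,:2].astype(np.float32)*1000))
# fence top, grey dark
box[:]=0; box[245:330,240:276]=1
m=box&(P[...,2]>.037); q=P[m]; print('fence',q.mean(0).round(3),cv2.minAreaRect(q[:,:2].astype(np.float32)*1000))
# tray whole rectangle
box[:]=0; box[235:345,145:285]=1
# blue spacer
box[:]=0; box[235:280,475:525]=1
for lo,hi in((.043,.056),(.083,.1)):
    m=box&(P[...,2]>lo)&(P[...,2]<hi); q=P[m]; print('blue',len(q),q.mean(0).round(3),cv2.minAreaRect(q[:,:2].astype(np.float32)*1000))
c=d['image'][235:345,145:290,::-1]; c=cv2.resize(c,None,fx=5,fy=5,interpolation=2)
cv2.imwrite('pics/gap.png',c)
E
```

```text
row290 u:x,y,z
192 [0.461 0.112 0.025] [115 120 127]
196 [0.461 0.107 0.023] [117 120 130]
200 [0.461 0.101 0.024] [119 123 131]
204 [0.461 0.096 0.023] [114 119 127]
208 [0.461 0.09  0.022] [116 122 129]
212 [0.461 0.085 0.023] [112 116 124]
216 [0.462 0.075 0.048] [79 77 72]
220 [0.462 0.069 0.051] [102 103  95]
224 [0.462 0.065 0.042] [86 24 20]
228 [0.462 0.059 0.044] [81 10 10]
232 [0.462 0.055 0.042] [82 10 10]
236 [0.461 0.054 0.007] [50 45 47]
240 [0.461 0.049 0.006] [115 121 130]
244 [0.461 0.043 0.007] [115 118 129]
248 [0.461 0.037 0.006] [115 122 131]
252 [0.463 0.027 0.044] [57 57 59]
256 [0.463 0.022 0.047] [60 62 60]
260 [0.463 0.016 0.049] [55 56 54]
264 [0.463 0.011 0.044] [59 59 59]
268 [0.462 0.009 0.016] [35 34 35]
272 [0.462 0.004 0.007] [115 117 128]
276 [ 0.462 -0.002  0.005] [79 82 83]
280 [ 0.462 -0.007  0.001] [110 118 106]
red [0.462 0.059 0.043] [0.424 0.049 0.036] [0.501 0.071 0.048] ((462.38665771484375, 60.13348388671875), (78.03522491455078, 11.604504585266113), 8.269026756286621)
fence [0.468 0.017 0.06 ] ((473.77557373046875, -21.867053985595703), (87.90176391601562, 103.83423614501953), 8.12548828125)
blue 279 [ 0.511 -0.299  0.049] ((510.7481689453125, -301.5803527832031), (39.89231872558594, 21.436124801635742), 6.615345001220703)
blue 236 [ 0.511 -0.301  0.089] ((510.6396179199219, -301.2633056640625), (21.958175659179688, 16.435441970825195), 7.356988430023193)
```

View pics/gap.png

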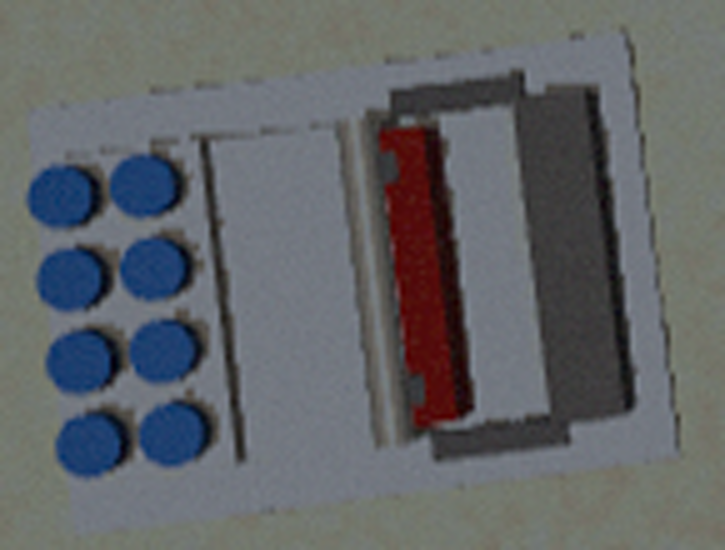

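The crop shows the red plate hanging in the gap: an upright strip 11.6 mm wide, top at about 44 mm, tray floor visible beside it. Blue is the suiting spacer, at (0.511,-0.301) with a yaw of about 7°. The gap centre is near (0.465,0.042) with a yaw of about 8.2°. I'll go above blue.

```bash
python3 -m jog '[[1,0,0,0,0.122],[1,0,0,0,0.122],[1,3.45,-1.48,0,0],[1,3.45,-1.48,0,0],[1,3.45,-1.48,0,0],[1,3.45,-1.48,0,0],[1,3.45,-1.48,0,0],[1,3.45,-1.48,0,0],[1,3.45,-1.48,0,0],[1,3.45,-1.48,0,0],[1,3.45,-1.48,0,0],[1,3.45,-1.48,0,0]]' 25
python3 -m jog '[[1,0,0,4,0],[1,0,0,4,0],[1,0,0,0,0]]'
python3 - <<'E'
from h import *
d=snap('wrist'); cv2.imwrite('pics/w1.png',d['image'][...,::-1]); print(arm.get_obs()['tool_pos'],arm.get_obs()['tool_rot'])
E
```

```text
clock: 1.6
tool_pos: [0.5129, -0.3012, 0.2384]
tool_rot: [-180.0, 0.0, 6.9]
force: [0.8, -1.2, 0.2]
opening: 0.0879
grasp_force: 0.0
clock: 1.98
tool_pos: [0.5109, -0.301, 0.1561]
tool_rot: [-179.7, 0.2, 6.9]
force: [-0.6, 0.1, 0.8]
opening: 0.0881
grasp_force: 0.0
[ 0.51175894 -0.30184668  0.15858234] [-1.79925833e+02  6.57038721e-02  6.92073656e+00]
```

View pics/w1.png

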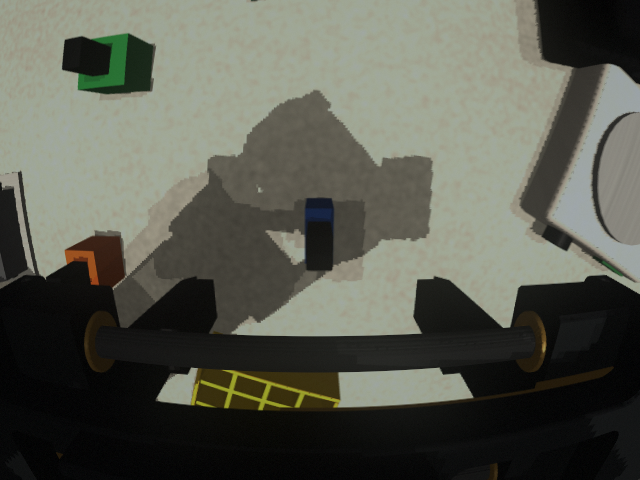

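The wrist view shows the blue block's stem at about (319,235). That is centred between the finger tips (columns 213 and 418) and square to them. I'll descend and grip.

```bash
python3 -m jog '[[1,0,0,3,0],[1,0,0,3,0],[1,0,0,2.5,0],[1,0,0,1.4,0],[1,0,0,0,0],[-1,0,0,0,0],[-1,0,0,0,0],[-1,0,0,0,0],[-1,0,0,0,0],[-1,0,0,0,0],[-1,0,0,0,0]]' 25
python3 -m jog '[[-1,0,0,0,0],[-1,0,0,0,0],[-1,0,0,-2,0],[-1,0,0,-3,0],[-1,0,0,-3,0],[-1,0,0,-3,0],[-1,0,0,0,0],[-1,0,0,0,0]]'
```

```text
clock: 3.4
tool_pos: [0.5119, -0.3019, 0.0597]
tool_rot: [-180.0, 0.0, 6.9]
force: [0.3, 0.2, -0.2]
opening: 0.0304
grasp_force: 0.0
clock: 4.4
tool_pos: [0.5115, -0.3016, 0.1681]
tool_rot: [-179.9, 0.1, 6.9]
force: [0.5, 0.4, -1.7]
opening: 0.0158
grasp_force: 24.9
```

```bash
python3 -m jog '[[-1,0,-1,-1,0],[-1,0,-2.5,-1,0],[-1,0,-4,0,0],[-1,0,-4,0,0],[-1,0,-4,0,0],[-1,-0.25,-4,0,0],[-1,-0.25,-4,0,0],[-1,0,-4,0,0],[-1,0,-4,0,0],[-1,0,-2.5,0,0],[-1,0,-0.7,0,0],[-1,0,0,0,-0.023]]'
python3 -m jog '[[-1,0,0,3,0],[-1,0,0,2.7,0],[-1,0,0,0,0],[-1,0,0,0,0]]'
python3 - <<'E'
from h import *
o=arm.get_obs(); print(o['tool_pos'],o['tool_rot'])
d=snap('top'); P=cloud(d)
cv2.imwrite('pics/t2.png',cv2.resize(d['image'][230:350,145:305,::-1],None,fx=4,fy=4,interpolation=2))
d=snap('side'); cv2.imwrite('pics/s2.png',cv2.resize(d['image'][110:270,170:330,::-1],None,fx=3.7,fy=3.7,interpolation=2))
d=snap('wrist'); cv2.imwrite('pics/w2.png',d['image'][...,::-1])
E
```

```text
clock: 5.9
tool_pos: [0.4651, 0.0418, 0.1897]
tool_rot: [180.0, 0.0, 8.3]
force: [0.0, -0.8, -0.2]
opening: 0.0155
grasp_force: 24.9
clock: 6.4
tool_pos: [0.4658, 0.0413, 0.1337]
tool_rot: [180.0, -0.1, 8.2]
force: [0.1, 0.3, -1.7]
opening: 0.0157
grasp_force: 24.9
[0.46576278 0.041312   0.13368526] [ 1.79974188e+02 -7.21737758e-02  8.21489866e+00]
```

View pics/w2.png

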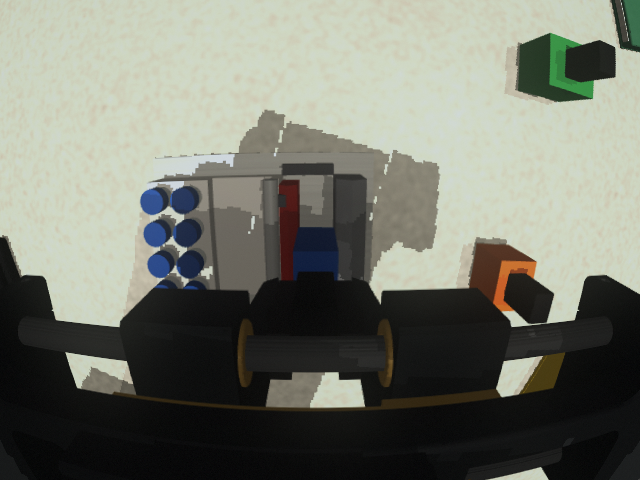

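View pics/s2.png

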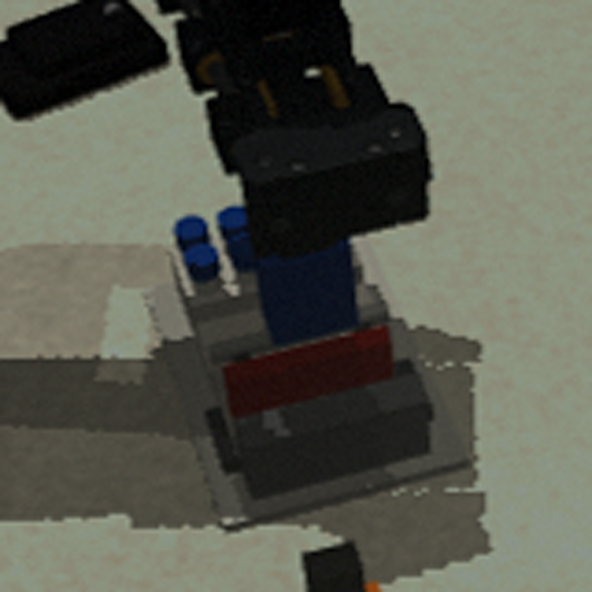

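The wrist view has the block at columns 295–338 and the gap between plate and fence at about 300–334, so both centre near 317. I'll lower it in stages and watch the force.

```bash
python3 -m jog '[[-1,0,0,1,0],[-1,0,0,1,0],[-1,0,0,0.8,0],[-1,0,0,0.6,0],[-1,0,0,0.5,0],[-1,0,0,0,0]]'
python3 -m jog '[[-1,0,0,0.5,0],[-1,0,0,0.5,0],[-1,0,0,0.5,0],[-1,0,0,0,0]]'
```

```text
clock: 7.3
tool_pos: [0.465, 0.0419, 0.0934]
tool_rot: [-180.0, 0.0, 8.2]
force: [-0.1, -0.5, -0.6]
opening: 0.0158
grasp_force: 24.9
clock: 7.8
tool_pos: [0.4649, 0.0419, 0.0783]
tool_rot: [-180.0, 0.0, 8.2]
force: [0.2, 0.2, -1.1]
opening: 0.0159
grasp_force: 24.9
```

No contact so far, and about 12 mm remains.

```bash
python3 -m jog '[[-1,0,0,0.5,0],[-1,0,0,0.4,0],[-1,0,0,0.2,0],[-1,0,0,0,0]]'
python3 -m jog '[[-1,0,0,0.1,0],[-1,0,0,0.1,0],[-1,0,0,0,0]]'
```

```text
clock: 8.3
tool_pos: [0.4651, 0.0419, 0.0676]
tool_rot: [-180.0, 0.0, 8.2]
force: [-0.2, 0.5, -1.7]
opening: 0.0162
grasp_force: 24.9
clock: 8.68
tool_pos: [0.4652, 0.0419, 0.0657]
tool_rot: [-180.0, -0.0, 8.2]
force: [0.3, 0.3, -1.5]
opening: 0.0156
grasp_force: 24.9
```

```bash
python3 -m jog '[[-1,0,0,0.1,0],[-1,0,0,0,0]]'
python3 -m jog '[[0,0,0,0,0],[0,0,0,0,0],[0,0,0,0,0],[0,0,0,0,0],[0,0,0,-2,0],[0,0,0,-4,0],[0,0,0,-4,0],[0,0,0,-4,0],[0,0,0,-2,0],[0,-5,0,0,0],[0,-5,0,0,0],[0,0,0,0,0]]'
python3 - <<'E'
from h import *
d=snap('top'); P=cloud(d); im=d['image'].astype(int)
cv2.imwrite('pics/t3.png',cv2.resize(d['image'][230:350,145:305,::-1],None,fx=4,fy=4,interpolation=2))
m=np.zeros((480,640),bool); m[245:330,200:280]=1
for lo,hi in((.05,.065),(.085,.11)):
    q=P[m&(P[...,2]>lo)&(P[...,2]<hi)]
    if len(q)>9: print(len(q),np.median(q,0).round(4),cv2.minAreaRect(q[:,:2].astype(np.float32)*1000))
E
```

```text
clock: 8.93
tool_pos: [0.4655, 0.0418, 0.0656]
tool_rot: [180.0, -0.1, 8.2]
force: [-2.7, -0.7, 9.3]
opening: 0.0163
grasp_force: 25.0
clock: 10.42
tool_pos: [0.3642, 0.0276, 0.2248]
tool_rot: [180.0, -0.0, 8.2]
force: [-0.3, -0.4, -0.0]
opening: 0.0442
grasp_force: 0.0
523 [0.4674 0.0341 0.053 ] ((464.2521667480469, 44.528717041015625), (87.08817291259766, 60.33115768432617), 8.055913925170898)
243 [0.4642 0.0415 0.0954] ((464.2890625, 42.42169189453125), (21.96832275390625, 16.226036071777344), 7.730079650878906)
```

View pics/t3.png

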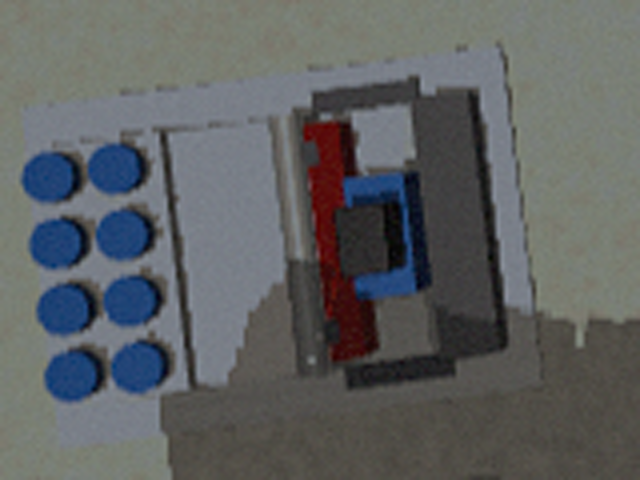

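The blue block stands in the gap, with its stem centred at about (368,240) in the crop. The stem top is at 95.4 mm (96 mm expected when fully home), the block is upright and aligned, and the red plate is still hanging. The gripper is clear, so I'll hand the job in.

```bash
python3 -c "from bench import arm; print(arm.finish_job())"
```

```text
the job is handed in; nothing more can be done
None
```

The plate was hanging, so I put the blue spacer in the 25 mm gap, fully home and released, with the plate left as set; the job is handed in, and no verdict came back.

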